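# Close the luthier's jar

### The job

Put the larger of the two loose black caps on the open white jar and close it: rest it level on the neck, feel for the thread by turning it backwards (anticlockwise from above) until it drops in, then screw it clockwise, fully down to its stop. Work gently: do not press or wrench hard enough to force the thread or twist the jar round in its rubber-lined holder, and leave the other things on the bench alone.

Things in the scene. Friction and masses are not known exactly. Their poses are not given: they have to be found in the camera images.
- cap: The jar's cap: black twelve-sided plastic, 53 mm across flats, 30 mm tall, about 40 g, standing open side down. Origin: centre of its lower edge; z up. Flats face its x axis and every 30 degrees round. Inside are three lugs, unmarked outside. Turned home, its origin is 0.5 mm above point neck; resting on top of the threads 15 mm above; just dropped into the thread about 5 to 8 mm above.
- holder: Square wooden holder fixed to the bench, 116 mm wide, 45 mm tall, with the open white plastic jar (80 mm wide body, bare threaded neck) standing in its rubber lining. Origin: centre of its underside; the jar's axis is the holder's z axis. Where the threads begin is not shown by this pose: the jar stands turned at random.
- neck (a point): Jar's axis at the foot of its neck, 100 mm above the bench. Neck: 43.5 mm over its three threads (tops 18 mm up), tapered mouth above, 26 mm up. Three thread starts: turning the seated cap back (anticlockwise from above) at most 1.9 rad drops it 7 to 10 mm into a gap 0.25 rad wide, then a stop. Then about 1.5 rad clockwise to the end stop, sinking 6 mm. Clockwise before the drop only jams.
- jar (a joint): How far the jar is twisted in its rubber lining, rad, 0 at rest, plus anticlockwise from above. It gives 1 rad per 6 N m and springs back; more than 0.12 rad either way (0.7 N m) is wrenching it and spoils the job. So do contact forces between cap and jar of over 60 N in all (pressing, or lugs driven against a stop).
- small_lid: Bystander, leave it where it is: a smaller black twelve-sided cap, 37 mm across, 22 mm tall, of another jar. It and the cap may stand in each other's place. Origin: centre of its lower edge.
- tape: Bystander, leave it where it is: roll of paper tape on its side face, 84 mm across, 38 mm tall. Origin: centre of its underside.
- neck_blank: Bystander, leave it where it is: block of dark wood 90 x 45 x 28 mm. Origin: centre of its underside; x along its length.
- plane: Bystander, leave it where it is: small hand plane, 150 x 46 mm, 70 mm tall. Origin: centre of its sole; x along its length.
- tin: Bystander, leave it where it is: closed aluminium tin, 60 mm across, 62 mm tall. Origin: centre of its underside.
- driver: Bystander, leave it where it is: screwdriver with a wooden handle, 200 mm long, lying. Origin: under its middle; x along it.
- glue_brush: Bystander, leave it where it is: brush, 170 mm long, lying. Origin: under its middle; x along it.

How it is judged (in metres and radians):
On the way:
1. the cap's thread has dropped in: the cap sits level on the neck, at least 5 mm below the height at which it rests on top of the threads (horizontal distance between cap and neck below 0.003 m and z of cap in the frame of neck between -0.003 and 0.0095 m and angle between cap's own z axis and vertical below 0.12 rad), for 0.1 s.
At the end, for the whole second after the job is handed in: The cap is screwed down on the jar: its lower edge within 1.3 mm of its lowest position (less than 1.8 mm above the foot of the neck), centred on the neck within 3 mm, level within 0.08 rad, at rest and released (horizontal distance between cap and neck below 0.003 m and z of cap in the frame of neck between -0.003 and 0.0018 m and angle between cap's own z axis and vertical below 0.08 rad and linear speed of cap below 0.02 m/s); the robot touches nothing.
It fails at once if the cap is forced on the jar: contact forces of more than 60 N in all (contact force between cap and holder above 60 N).
It fails at once if the jar is wrenched round in its holder by more than 0.12 rad (value of joint jar above 0.12 rad or value of joint jar below -0.12 rad).
It fails at once if another thing on the bench is moved by more than 30 mm (distance of any of small_lid, tape, neck_blank, plane, tin, driver, glue_brush from where it was at the start of the episode above 0.03 m).
It also fails if it takes over 67 s, if anything falls off the work surface, if the arm or the gripper's body presses on something with over 40 N, if the wrist force passes 120 N, or if a joint passes its speed limit or range.

### The arm

A 6-joint arm with a two-finger parallel gripper is mounted at the origin on the work surface. World frame = base frame: x ahead of the robot, y to its left, z up, the work surface at z = 0. Lengths are in m, angles in degrees, forces in N, time in s.
With the tool pointing down it reaches from about 0.4 to 0.825 m from the base axis. Payload 7 kg.
Tool frame: the origin (TCP) lies between the finger pads; the fingertips stand 11 mm ahead of it and the grasp point (between the pads) lies 8 mm behind it; z points along the fingers, y is the direction in which the jaws open and shut (so a half turn about z gives the same grasp; the last joint's range is limited). The gripper opens to 88 mm and grips with 3 to 60 N. Pads are 19 mm wide; open, the fingers measure 130 mm over their backs; the gripper's body (78 mm by 193 mm) begins 47 mm behind the grasp point.
Start: joints at [-54.081, 20.546, 0.682, 0, -70.136, -16.507], TCP at [0.224, -0.637, 0.238] pointing down, gripper open.
Joint ranges: [-176.03, 176.03], [-82.01, 121.73], [-58.28, 71.71], [-173.87, 95.51], [-174.79, -0.11], [-173.66, 173.66]. Speed limits (degrees/s): [136.94, 136.94, 172.46, 180, 180, 180].

### API

Orientations are given as [roll, pitch, yaw] about the fixed x, y, z axes, in that order (R = Rz(yaw) Ry(pitch) Rx(roll)).
In Python, from plant import r gives the robot as it stands.
- The arm moves only by the shell command python3 -m inch 'ROWS' [OPENING] [FORCE]. ROWS is JSON, a list of rows, each an object of numbers: "x", "y", "z": the shift along the tool's x, y, z as a fraction of full scale; "yaw": the turn about the tool's z as a fraction of full scale. In form: [{"x": .., "y": .., "z": .., "yaw": ..}, ...]. A call has 1 to 5 rows; each row shifts and turns the pose as measured when the row begins, along the tool's axes as they then stand; what a row does not reach is not made up. Full scale, the value 1, is 0.025 m for a shift and 4 degrees for a turn. A row lasts 1/12 s, in which the tool goes at most 41.7 mm and 7.16 degrees, less where a joint would pass 70% of its speed; a pose out of reach is approached as far as the arm can. A call with a number of a shift or a turn outside -1 to 1 is refused whole. A call with a gripper value outside its range is refused whole. OPENING is the opening, from -1 (shut) to 1 (fully open), set as the call begins (- or left out, the last holds). The fingers move at their own pace and stop on an object; FORCE is the grip in N (left out, the last holds). Time passes only in rows, so rows that do not move let the fingers close. It gives the time, the measured TCP pose, the force and the opening at its end, in the units of the state.
- r.get_state(): the state, without advancing time (a new reading comes with each control period).
- r.capture(name): name is "scene" or "top" or "wrist"; returns (picture, depth): 420x560x3 uint8, red, green, blue; 420x560 float32, m along the optical axis (not along the pixel's ray), 0 where there is no reading.
- r.camera_info(name): a dict with "mtx" (3x3 intrinsics, pixels), "pose" (4x4, takes a point from camera to world coordinates). Camera axes: x right, y down, z forward; pixel columns grow to the right and rows downward; lengths in m; the calibration is good to about 2 mm. A picture is of the moment at which its call begins: read the wrist's pose just before it. camera_info takes no time and is no camera call; for the wrist camera it gives the pose at the moment of the call.
- r.close_job(): hands the job in, once; it reports no verdict.
The state is a dict: "time_s": time; "joints": joint angles; "qd": joint speeds; "joint_torque": joint torques, N m; "tcp_pos": TCP position; "eef_rot": TCP orientation; "contact_force": force on the tool from outside, world axes, zero at the start; "moment": the same for the moment, N m; "gripper_width": finger opening in m.
Only numpy, scipy, OpenCV 4.12 (cv2) and the standard library are available. Lean on these libraries where they do the work, as an engineer would, in place of code of your own. Each camera call takes 0.05 s, during which the arm holds its last target. There are 200 camera calls.

## Working session

There is one attempt and no reset: what is moved stays moved. The work goes in short steps, Python scripts to look and compute and a shell command to move; the robot and the scene stay as the last step left them, time stands still between calls to the robot, and variables do not carry over. Pictures are saved under pics/ and viewed, about 8 in all and at most 12, crops included, and the job is handed in when it is done.

```bash
mkdir -p pics; ls; python3 - <<'E'
from plant import r
import cv2,numpy as np
s=r.get_state(); print(s)
for n in("scene","top"):
    p,d=r.capture(n); cv2.imwrite(f"pics/{n}0.png",p[:,:,::-1]); np.save(f"pics/{n}0.npy",d)
    i=r.camera_info(n); print(n,np.round(i["mtx"],1).tolist(),np.round(i["pose"],3).tolist())
E
```

```text
pics
{'time_s': 0.0, 'joints': array([-5.40815712e+01,  2.05911354e+01,  6.35055963e-01, -1.88206682e-02,
       -7.01364952e+01, -1.65073346e+01]), 'qd': array([ 0.11854769,  0.00479935, -0.07501114, -0.04841099, -0.05323624,
       -0.06322792]), 'joint_torque': array([-3.11994211e-05, -5.82718170e+01,  2.93067813e+01,  6.99763834e+00,
        6.82072263e-03, -1.55803073e-04]), 'tcp_pos': array([ 0.22415464, -0.63620523,  0.23663989]), 'eef_rot': array([ 1.79906213e+02, -9.34281903e-03, -1.60595307e+02]), 'contact_force': array([ 0.26858322, -0.41020758,  0.80591337]), 'moment': array([-0.05176291,  0.05265018, -0.00594879]), 'gripper_width': 0.08772483941546168}
scene [[398.4, 0.0, 278.0], [0.0, 398.4, 211.9], [0.0, 0.0, 1.0]] [[0.552, 0.449, -0.703, 1.125], [0.834, -0.296, 0.466, -0.365], [0.002, -0.843, -0.537, 0.53], [0.0, 0.0, 0.0, 1.0]]
top [[393.8, 0.0, 274.3], [0.0, 393.8, 207.6], [0.0, 0.0, 1.0]] [[0.015, -0.998, 0.061, 0.518], [-1.0, -0.013, 0.026, -0.002], [-0.025, -0.061, -0.998, 1.008], [0.0, 0.0, 0.0, 1.0]]
```

View pics/top0.png

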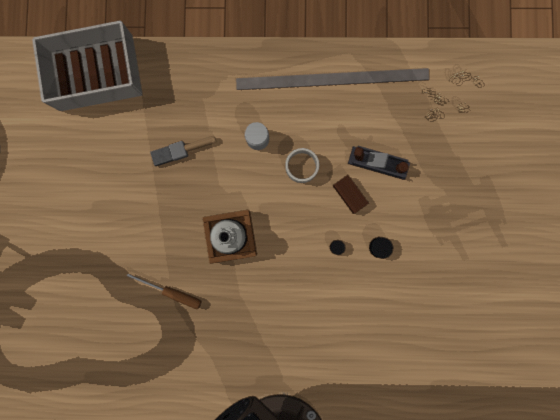

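View pics/scene0.png

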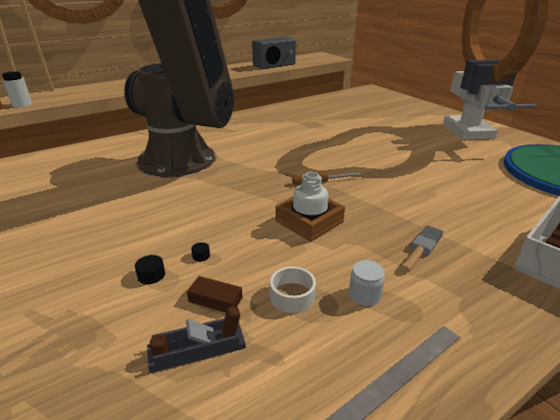

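The top view shows the large cap at (381,247), the small lid at (337,247), and the jar's neck at about (224,237). In the scene view, the large cap is at (150,269), the small lid at (201,252), and the jar mouth at (313,178).

```bash
cat > h.py <<'E'
import numpy as np,cv2
def ray(i,u,v):
    K,T=np.array(i["mtx"]),np.array(i["pose"])
    return T[:3,3],T[:3,:3]@np.linalg.solve(K,[u,v,1.])
def onplane(i,u,v,z):
    o,d=ray(i,u,v); return o+d*(z-o[2])/d[2]
def tri(i1,p1,i2,p2):
    o1,d1=ray(i1,*p1);o2,d2=ray(i2,*p2)
    t=np.linalg.lstsq(np.c_[d1,-d2],o2-o1,rcond=None)[0]
    a,b=o1+d1*t[0],o2+d2*t[1]; return (a+b)/2,np.linalg.norm(a-b)
def cloud(i,d):
    v,u=np.mgrid[:d.shape[0],:d.shape[1]]
    K,T=np.array(i["mtx"]),np.array(i["pose"])
    p=np.stack([(u-K[0,2])/K[0,0]*d,(v-K[1,2])/K[1,1]*d,d],-1)
    return p@T[:3,:3].T+T[:3,3]
E
python3 - <<'E'
from plant import r
from h import *
I={n:r.camera_info(n) for n in("scene","top")}
for n,rois in(("top",dict(cap=(360,225,405,270),small=(325,235,350,260),mouth=(200,210,260,265))),("scene",dict(cap=(125,250,175,290),small=(185,240,215,265),mouth=(290,165,335,205)))):
    im=cv2.imread(f"pics/{n}0.png");d=np.load(f"pics/{n}0.npy");P=cloud(I[n],d)
    for k,(a,b,c,e) in rois.items():
        z=P[b:e,a:c]; 
        if k=="mouth":
            m=z[...,2]>0.088
        else: m=im[b:e,a:c].max(2)<38
        q=z[m]; top=np.percentile(q[:,2],90)
        t=q[q[:,2]>top-(.012 if k=="mouth" else .006)]
        print(n,k,m.sum(),"z90",top.round(4),"max",q[:,2].max().round(4),"toplayer mid",((t.max(0)+t.min(0))/2).round(4),"ext",np.ptp(t,axis=0).round(3))
        vv,uu=np.nonzero(m); print("   px centroid",(uu.mean()+a).round(1),(vv.mean()+b).round(1),"bbox",uu.min()+a,uu.max()+a,vv.min()+b,vv.max()+b)
E
```

```text
top cap 371 z90 0.0326 max 1.0084 toplayer mid [ 0.4893 -0.1353  0.5176] ext [0.058 0.266 0.982]
   px centroid 380.7 247.2 bbox 370 392 237 257
top small 155 z90 0.0241 max 0.0252 toplayer mid [ 0.4817 -0.1343  0.0217] ext [0.032 0.035 0.007]
   px centroid 336.9 247.0 bbox 330 344 241 254
top mouth 423 z90 0.1253 max 1.0084 toplayer mid [0.506  0.076  0.5615] ext [0.039 0.157 0.894]
   px centroid 226.0 236.2 bbox 203 255 211 264
scene cap 664 z90 0.0308 max 0.5295 toplayer mid [ 0.7935 -0.2917  0.2772] ext [0.663 0.146 0.505]
   px centroid 149.5 269.2 bbox 135 164 255 283
scene small 265 z90 0.0224 max 0.5295 toplayer mid [ 0.7975 -0.2423  0.2731] ext [0.655 0.245 0.513]
   px centroid 200.2 251.6 bbox 192 209 243 260
scene mouth 431 z90 0.1243 max 0.5295 toplayer mid [ 0.8054 -0.1045  0.321 ] ext [0.639 0.521 0.417]
   px centroid 310.7 183.5 bbox 293 332 169 201
```

```bash
python3 - <<'E'
from plant import r
from h import *
from scipy.spatial.transform import Rotation as R
I={n:r.camera_info(n) for n in("scene","top","wrist")}
print("cap",onplane(I["top"],380.7,247.2,.03),tri(I["top"],(380.7,247.2),I["scene"],(149.5,269.2)))
print("small",onplane(I["top"],336.9,247,.022))
for n in("scene","top"):
    d=np.load(f"pics/{n}0.npy");P=cloud(I[n],d);z=P[...,2]
    for nm,c,rr,h in(("jar",(.506,.118),.06,.113),("cap",(.478,-.244),.05,.024)):
        q=P[(d>0)&(z>h)&(z<.14)&(np.hypot(P[...,0]-c[0],P[...,1]-c[1])<rr)]
        print(n,nm,len(q),"mid",((q.max(0)+q.min(0))/2).round(4),"ext",np.ptp(q,axis=0).round(4),"zmax",q[:,2].max().round(4))
s=r.get_state();Rt=R.from_euler("xyz",s["eef_rot"],degrees=True).as_matrix()
T=I["wrist"]["pose"];print("cam in tool",(Rt.T@(T[:3,3]-s["tcp_pos"])).round(3),(Rt.T@T[:3,:3]).round(2).tolist(),I["wrist"]["mtx"].round(0).tolist())
print(Rt.round(3).tolist())
E
```

```text
cap [ 0.4842088  -0.24014257  0.03      ] (array([ 0.48385516, -0.24379591,  0.01203999]), np.float64(0.0014854750590735635))
small [ 0.48274268 -0.13393923  0.022     ]
scene jar 182 mid [0.5073 0.133  0.1199] ext [0.0425 0.0456 0.0138] zmax 0.1269
scene cap 453 mid [ 0.4854 -0.2435  0.0281] ext [0.0576 0.0542 0.0082] zmax 0.0322
top jar 177 mid [0.506  0.1334 0.121 ] ext [0.0386 0.0418 0.0156] zmax 0.1288
top cap 383 mid [ 0.4835 -0.2434  0.0308] ext [0.0517 0.0541 0.011 ] zmax 0.0362
cam in tool [ 0.077  0.    -0.147] [[-0.0, -0.96, -0.29], [1.0, -0.0, 0.0], [-0.0, -0.29, 0.96]] [[375.0, 0.0, 278.0], [0.0, 375.0, 198.0], [0.0, 0.0, 1.0]]
[[-0.943, -0.332, -0.001], [-0.332, 0.943, 0.001], [0.0, 0.001, -1.0]]
```

The two views agree on the cap at (0.485, -0.243), 30 mm tall, and the jar axis at (0.506, 0.133) with its mouth at about 126 mm. I'm flying over the cap for a closer wrist look.

```bash
A='[{"x":0,"y":0,"z":0,"yaw":0}]'; 
python3 -m inch '[{"x":-0.94,"y":0.71,"z":0.2},{"x":-0.94,"y":0.71,"z":0.2},{"x":-0.94,"y":0.71,"z":0.2},{"x":-0.94,"y":0.71,"z":0.2},{"x":-0.94,"y":0.71,"z":0.2}]' 1
python3 -m inch '[{"x":-0.94,"y":0.71,"z":0.2},{"x":-0.94,"y":0.71,"z":0.2},{"x":-0.94,"y":0.71,"z":0.2},{"x":-0.94,"y":0.71,"z":0.2},{"x":-0.94,"y":0.71,"z":0.2}]'
python3 -m inch '[{"x":-0.94,"y":0.71,"z":0.2},{"x":-0.94,"y":0.71,"z":0.2},{"x":-0.94,"y":0.71,"z":0.2},{"x":-0.94,"y":0.71,"z":0.2},{"x":-0.94,"y":0.71,"z":0.2}]'
python3 -m inch '[{"x":0,"y":0,"z":0}]'
cat > look.py <<'E'
import sys
from plant import r
from h import *
from scipy.spatial.transform import Rotation as R
name=sys.argv[1]
s=r.get_state(); I=r.camera_info("wrist"); p,d=r.capture("wrist")
cv2.imwrite(f"pics/{name}.png",p[:,:,::-1]); np.savez(f"pics/{name}.npz",d=d,mtx=I["mtx"],pose=I["pose"],tcp=s["tcp_pos"],rot=s["eef_rot"])
print(s["time_s"],s["tcp_pos"].round(4),s["eef_rot"].round(2),s["joints"].round(1))
E
python3 look.py w1
```

```text
0.1 [ 0.2242 -0.6362  0.2367] [ 1.7992e+02 -1.0000e-02 -1.6059e+02] [-54.1  20.6   0.6  -0.  -70.1 -16.5]validation failed for argument at $[0]...
validation failed for argument at $[0]...
validation failed for argument at $[0]...
validation failed for argument at $[0]...
```

View pics/w1.png

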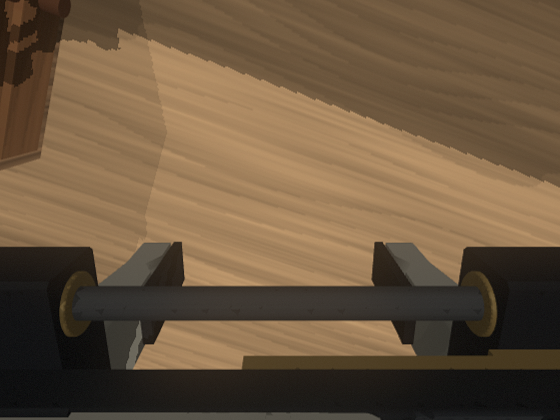

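The move was refused because every row needs all four keys. The picture shows only the bench and the open fingers, at about (165,290) and (395,290).

```bash

python3 -m inch '[{"x":-0.94,"y":0.71,"z":0.2,"yaw":0},{"x":-0.94,"y":0.71,"z":0.2,"yaw":0},{"x":-0.94,"y":0.71,"z":0.2,"yaw":0},{"x":-0.94,"y":0.71,"z":0.2,"yaw":0},{"x":-0.94,"y":0.71,"z":0.2,"yaw":0}]' 1
python3 -m inch '[{"x":-0.94,"y":0.71,"z":0.2,"yaw":0},{"x":-0.94,"y":0.71,"z":0.2,"yaw":0},{"x":-0.94,"y":0.71,"z":0.2,"yaw":0},{"x":-0.94,"y":0.71,"z":0.2,"yaw":0},{"x":-0.94,"y":0.71,"z":0.2,"yaw":0}]'
python3 -m inch '[{"x":-0.94,"y":0.71,"z":0.2,"yaw":0},{"x":-0.94,"y":0.71,"z":0.2,"yaw":0},{"x":-0.94,"y":0.71,"z":0.2,"yaw":0},{"x":-0.94,"y":0.71,"z":0.2,"yaw":0},{"x":-0.94,"y":0.71,"z":0.2,"yaw":0}]'
python3 -m inch '[{"x":0,"y":0,"z":0,"yaw":0},{"x":0,"y":0,"z":0,"yaw":0}]'
python3 look.py w2
```

```text
time_s: 0.57
tcp_pos: [0.3043, -0.5133, 0.2086]
eef_rot: [179.8, -0.1, -161.1]
contact_force: [0.7, -0.5, -0.3]
gripper_width: 0.0876
time_s: 0.98
tcp_pos: [0.3887, -0.3842, 0.1816]
eef_rot: [179.7, -0.2, -161.1]
contact_force: [0.6, -0.1, -0.2]
gripper_width: 0.0878
time_s: 1.4
tcp_pos: [0.4735, -0.2549, 0.1553]
eef_rot: [179.7, -0.2, -161.1]
contact_force: [1.0, -0.4, -0.0]
gripper_width: 0.0873
time_s: 1.57
tcp_pos: [0.4758, -0.2504, 0.154]
eef_rot: [179.6, -0.2, -160.8]
contact_force: [0.4, -0.8, -0.1]
gripper_width: 0.0878
1.5667 [ 0.4758 -0.2504  0.154 ] [ 179.65   -0.21 -160.83] [ -7.   12.  -22.9  -0.3 -55.4 -63.7]
```

View pics/w2.png

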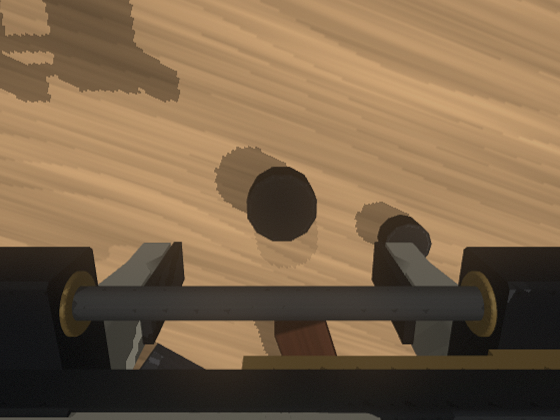

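The wrist view shows the large cap with its top face centred at about (282,203), and the small lid at (405,238). Next come the cap's exact centre and the direction of its flats.

```bash
cat > flats.py <<'E'
from h import *
from scipy.spatial.transform import Rotation as R
import sys
f=np.load(f"pics/{sys.argv[1]}.npz"); I=dict(mtx=f["mtx"],pose=f["pose"]); P=cloud(I,f["d"])
im=cv2.imread(f"pics/{sys.argv[1]}.png"); g=im.max(2)
m=np.zeros(g.shape,np.uint8); m[150:260,235:330]=(g[150:260,235:330]<60)
c=max(cv2.findContours(m,cv2.RETR_EXTERNAL,cv2.CHAIN_APPROX_NONE)[0],key=cv2.contourArea)
m[:]=0; cv2.drawContours(m,[c],-1,1,-1)
q=P[(m>0)&(f["d"]>0)]; zt=np.median(q[:,2]); print("median top z",zt.round(4),"grey near edge col282",g[160:250:3,282])
def ana(c,zt):
    w=np.array([onplane(I,u,v,zt)[:2] for u,v in c[:,0]])
    (cx,cy),rr=cv2.minEnclosingCircle((w*1000).astype(np.float32)); C=np.array([cx,cy])/1000
    for _ in range(3):
        e=w-C; th=np.arctan2(e[:,1],e[:,0]); ra=np.hypot(*e.T)
        A=np.c_[np.ones_like(th),np.cos(th),np.sin(th),np.cos(12*th),np.sin(12*th)]
        k=np.linalg.lstsq(A,ra,rcond=None)[0]; C=C+k[1:3]
    corner=np.degrees(np.arctan2(k[4],k[3]))/12
    print("centre",C.round(4),"r",k[0].round(4),"amp12 mm",1000*np.hypot(*k[3:]).round(5),"corner deg",corner.round(1),"flat deg",((corner+15)%30).round(1))
ana(c,.03)
t=((m>0)&(P[...,2]>.0255)&(f["d"]>0)).astype(np.uint8)
c2=max(cv2.findContours(t,cv2.RETR_EXTERNAL,cv2.CHAIN_APPROX_NONE)[0],key=cv2.contourArea); ana(c2,.03)
ap=cv2.approxPolyDP(c2,1.5,True); print(len(ap))
crop=cv2.resize(im[150:260,235:330],None,fx=5,fy=5,interpolation=cv2.INTER_CUBIC); cv2.imwrite(f"pics/{sys.argv[1]}c.png",np.clip(crop.astype(int)*2,0,255).astype(np.uint8))
y=R.from_euler("xyz",f["rot"],degrees=True).as_matrix()[:,1]; print("jaw dir mod30",(np.degrees(np.arctan2(y[1],y[0]))%30).round(1))
E
python3 flats.py w2
```

```text
median top z 0.0303 grey near edge col282 [190 129 109  48  50  52  54  51  49  50  49  46  48  48  47  50  49  47
  49  49  49  50  52  53  53  53  54 123 172 171]
centre [ 0.4828 -0.2438] r 0.0275 amp12 mm 0.12999999999999998 corner deg 4.2 flat deg 19.2
centre [ 0.4849 -0.2431] r 0.0263 amp12 mm 0.34 corner deg 4.1 flat deg 19.1
13
jaw dir mod30 19.2
```

View pics/w2c.png

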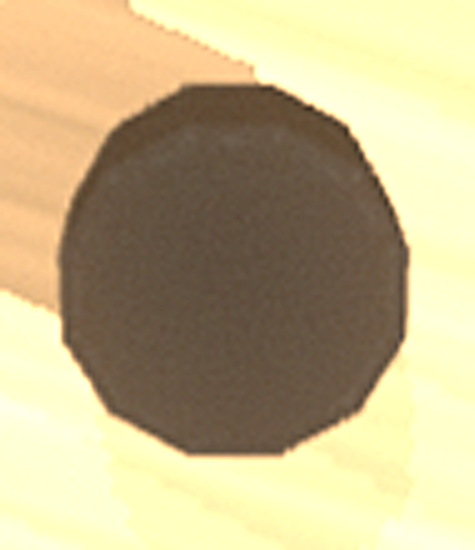

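The cap's top flats line up with the jaws (both 19.2° mod 30), and its centre is (0.485, -0.243). I'll correct the position and descend.

```bash

python3 -m inch '[{"x":-0.44,"y":0.16,"z":0.7,"yaw":0},{"x":0,"y":0,"z":1,"yaw":0},{"x":0,"y":0,"z":1,"yaw":0},{"x":0,"y":0,"z":1,"yaw":0},{"x":0,"y":0,"z":0.6,"yaw":0}]' 1 15
python3 -m inch '[{"x":0,"y":0,"z":0,"yaw":0}]'
```

```text
time_s: 2.03
tcp_pos: [0.4872, -0.2467, 0.0485]
eef_rot: [-180.0, 0.4, -161.0]
contact_force: [0.0, 1.1, 0.8]
gripper_width: 0.0879
time_s: 2.12
tcp_pos: [0.4848, -0.2472, 0.0456]
eef_rot: [179.9, 0.1, -161.1]
contact_force: [-0.1, -0.1, 1.1]
gripper_width: 0.0876
```

```bash

python3 -m inch '[{"x":-0.05,"y":0.15,"z":0.5,"yaw":0},{"x":0,"y":0,"z":0.4,"yaw":0},{"x":0,"y":0,"z":0.2,"yaw":0},{"x":0,"y":0,"z":0.1,"yaw":0},{"x":0,"y":0,"z":0,"yaw":0}]'
```

```text
time_s: 2.53
tcp_pos: [0.4846, -0.2466, 0.0165]
eef_rot: [179.9, 0.2, -161.3]
contact_force: [-0.0, 0.4, 1.1]
gripper_width: 0.0873
```

```bash

python3 -m inch '[{"x":-0.05,"y":0.15,"z":0.06,"yaw":0},{"x":0,"y":0,"z":0,"yaw":0},{"x":0,"y":0,"z":0,"yaw":0}]'
python3 -m inch '[{"x":0,"y":0,"z":0,"yaw":0},{"x":0,"y":0,"z":0,"yaw":0},{"x":0,"y":0,"z":0,"yaw":0},{"x":0,"y":0,"z":0,"yaw":0},{"x":0,"y":0,"z":0,"yaw":0}]' -1 15
python3 -m inch '[{"x":0,"y":0,"z":0,"yaw":0},{"x":0,"y":0,"z":0,"yaw":0},{"x":0,"y":0,"z":0,"yaw":0}]'
```

```text
time_s: 2.78
tcp_pos: [0.4857, -0.2429, 0.0167]
eef_rot: [-180.0, 0.3, -161.3]
contact_force: [0.8, 0.4, -1.3]
gripper_width: 0.0877
time_s: 3.2
tcp_pos: [0.4868, -0.2427, 0.0182]
eef_rot: [-179.9, 0.5, -161.3]
contact_force: [-0.0, -0.1, 0.1]
gripper_width: 0.0597
time_s: 3.45
tcp_pos: [0.4868, -0.2427, 0.0183]
eef_rot: [-179.9, 0.5, -161.3]
contact_force: [0.3, 0.2, -0.1]
gripper_width: 0.0531
```

Gripped at 53.1 mm, the right width, but about 3 mm high and 2 mm off centre. I'll regrip lower.

```bash

python3 -m inch '[{"x":0,"y":0,"z":0,"yaw":0},{"x":0,"y":0,"z":0,"yaw":0},{"x":0.07,"y":0,"z":0.15,"yaw":0},{"x":0,"y":0,"z":0.03,"yaw":0},{"x":0,"y":0,"z":0,"yaw":0}]' -0.1 15
python3 -m inch '[{"x":0,"y":0,"z":0,"yaw":0},{"x":0,"y":0,"z":0,"yaw":0}]'
```

```text
time_s: 3.87
tcp_pos: [0.487, -0.2426, 0.0159]
eef_rot: [-179.8, 0.6, -161.2]
contact_force: [-0.1, -0.7, -1.2]
gripper_width: 0.0531
time_s: 4.03
tcp_pos: [0.4868, -0.2426, 0.0158]
eef_rot: [-179.8, 0.6, -161.2]
contact_force: [-0.1, 0.3, 0.2]
gripper_width: 0.0529
```

```bash

python3 -m inch '[{"x":0,"y":0,"z":0,"yaw":0},{"x":0,"y":0,"z":0,"yaw":0},{"x":0.07,"y":0.02,"z":0.03,"yaw":0},{"x":0,"y":0,"z":0,"yaw":0}]' 0.5 15
python3 -m inch '[{"x":0,"y":0,"z":0,"yaw":0},{"x":0,"y":0,"z":0,"yaw":0},{"x":0,"y":0,"z":0,"yaw":0},{"x":0,"y":0,"z":0,"yaw":0}]' -1 15
python3 -m inch '[{"x":0,"y":0,"z":0,"yaw":0},{"x":0,"y":0,"z":0,"yaw":0}]'
```

```text
time_s: 4.37
tcp_pos: [0.4844, -0.2429, 0.0144]
eef_rot: [-179.9, 0.6, -161.2]
contact_force: [-0.1, -0.4, -0.3]
gripper_width: 0.0654
time_s: 4.7
tcp_pos: [0.4842, -0.243, 0.0142]
eef_rot: [-179.9, 0.6, -161.2]
contact_force: [-0.5, 0.2, -0.5]
gripper_width: 0.053
time_s: 4.87
tcp_pos: [0.4842, -0.243, 0.0142]
eef_rot: [-179.9, 0.6, -161.2]
contact_force: [-1.0, 0.2, -0.1]
gripper_width: 0.0529
```

```bash

python3 -m inch '[{"x":0,"y":0,"z":-0.6,"yaw":0},{"x":0,"y":0,"z":-1,"yaw":0},{"x":0,"y":0,"z":-1,"yaw":0},{"x":0,"y":0,"z":-1,"yaw":0},{"x":0,"y":0,"z":-1,"yaw":0}]'
python3 -m inch '[{"x":-0.54,"y":0.93,"z":-0.8,"yaw":0},{"x":-0.54,"y":0.93,"z":-0.8,"yaw":0},{"x":-0.54,"y":0.93,"z":-0.8,"yaw":0},{"x":-0.54,"y":0.93,"z":0,"yaw":0},{"x":-0.54,"y":0.93,"z":0,"yaw":0}]'
python3 -m inch '[{"x":-0.54,"y":0.93,"z":0,"yaw":0},{"x":-0.54,"y":0.93,"z":0,"yaw":0},{"x":-0.54,"y":0.93,"z":0,"yaw":0},{"x":-0.54,"y":0.93,"z":0,"yaw":0},{"x":-0.54,"y":0.93,"z":0,"yaw":0}]'
python3 -m inch '[{"x":-0.54,"y":0.93,"z":0,"yaw":0},{"x":-0.54,"y":0.93,"z":0,"yaw":0},{"x":-0.54,"y":0.93,"z":0,"yaw":0},{"x":-0.54,"y":0.93,"z":0,"yaw":0},{"x":0,"y":0.93,"z":0,"yaw":0}]'
python3 -m inch '[{"x":0,"y":0,"z":0,"yaw":0},{"x":0,"y":0,"z":0,"yaw":0},{"x":0,"y":0,"z":0,"yaw":0}]'
python3 look.py w3
```

```text
time_s: 5.28
tcp_pos: [0.4784, -0.2422, 0.1268]
eef_rot: [179.7, -0.2, -161.3]
contact_force: [-0.7, 0.1, -0.5]
gripper_width: 0.0532
time_s: 5.7
tcp_pos: [0.5071, -0.1103, 0.1966]
eef_rot: [179.9, 0.3, -161.7]
contact_force: [0.1, -1.0, -1.8]
gripper_width: 0.0528
time_s: 6.12
tcp_pos: [0.535, 0.0281, 0.1996]
eef_rot: [179.9, 0.6, -161.7]
contact_force: [0.7, -0.2, 0.3]
gripper_width: 0.053
time_s: 6.53
tcp_pos: [0.5506, 0.163, 0.2002]
eef_rot: [179.9, 0.6, -161.7]
contact_force: [0.8, -0.1, -0.9]
gripper_width: 0.0528
time_s: 6.78
tcp_pos: [0.5494, 0.1674, 0.1993]
eef_rot: [179.9, 0.5, -161.4]
contact_force: [0.7, -0.5, -0.5]
gripper_width: 0.0526
6.7833 [0.5494 0.1674 0.1993] [ 179.87    0.54 -161.42] [  36.5   12.4  -15.9    0.   -61.1 -107.9]
```

View pics/w3.png

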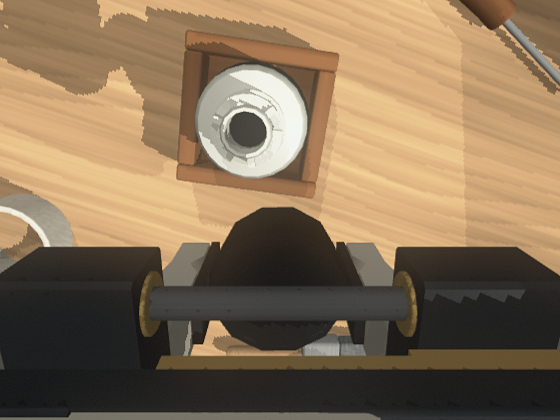

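The wrist view shows the jar mouth as a dark hole at (247,129), the square holder with corners at about (188,32), (338,53), (313,196) and (178,178), and the cap held straight in the jaws. I'll fit the mouth and the holder.

```bash
python3 - <<'E'
from h import *
from scipy.spatial.transform import Rotation as R
f=np.load("pics/w3.npz"); I=dict(mtx=f["mtx"],pose=f["pose"]); P=cloud(I,f["d"]); d=f["d"]
g=cv2.imread("pics/w3.png").max(2)
m=np.zeros(g.shape,np.uint8); m[100:160,215:280]=g[100:160,215:280]<90
c=max(cv2.findContours(m,cv2.RETR_EXTERNAL,cv2.CHAIN_APPROX_NONE)[0],key=cv2.contourArea)
e=cv2.fitEllipse(c); print("hole ellipse",np.round(e[0],1),np.round(e[1],1))
hole=onplane(I,*e[0],.126)
q=P[60:185,180:330][(d[60:185,180:330]>0)]
rim=q[(q[:,2]>.121)&(q[:,2]<.135)]; print("rim z",np.percentile(rim[:,2],[50,90,98]).round(4),"mid",((rim.max(0)+rim.min(0))/2)[:2].round(4),"ext",np.ptp(rim,axis=0)[:2].round(4))
sh=q[(q[:,2]>.09)&(q[:,2]<.135)]; print("neck+shoulder mid",((sh.max(0)+sh.min(0))/2)[:2].round(4),np.ptp(sh,axis=0).round(4))
w=np.array([onplane(I,u,v,.045)[:2] for u,v in((188,31),(338,54),(314,197),(178,178))]); print("holder sides",np.linalg.norm(w-np.roll(w,1,0),axis=1).round(3),"mid",w.mean(0).round(4))
print("hole",hole.round(4))
Rt=R.from_euler("xyz",f["rot"],degrees=True).as_matrix()
for n,t in(("hole",hole),("rim",np.r_[((rim.max(0)+rim.min(0))/2)[:2],.126])): print(n,"tool delta units",(Rt.T@(t-f["tcp"])/.025).round(3))
E
```

```text
hole ellipse [247.2 129.1] [32.8 36.9]
rim z [0.1252 0.1264 0.1271] mid [0.5076 0.1311] ext [0.0384 0.0373]
neck+shoulder mid [0.5066 0.1339] [0.0457 0.0475 0.0383]
holder sides [0.113 0.112 0.113 0.114] mid [0.5069 0.1348]
hole [0.5051 0.1346 0.126 ]
hole tool delta units [ 2.128 -0.687  2.91 ]
rim tool delta units [ 2.075 -0.851  2.91 ]
```

Five estimates cluster at (0.5063, 0.1337), give or take 1.5 mm. The holder sides measure 112 to 114 mm and the rim 126 mm, which match the text. I'll go above the neck.

```bash

python3 -m inch '[{"x":0.7,"y":-0.25,"z":0,"yaw":0},{"x":0.7,"y":-0.25,"z":0,"yaw":0},{"x":0.67,"y":-0.23,"z":0,"yaw":0},{"x":0,"y":0,"z":0.8,"yaw":0},{"x":0,"y":0,"z":0.8,"yaw":0}]'
python3 -m inch '[{"x":0,"y":0,"z":0.2,"yaw":0},{"x":0,"y":0,"z":0,"yaw":0}]'
```

```text
time_s: 7.25
tcp_pos: [0.5072, 0.129, 0.1616]
eef_rot: [179.8, 0.9, -161.7]
contact_force: [-0.5, 0.5, -1.3]
gripper_width: 0.0527
time_s: 7.42
tcp_pos: [0.5053, 0.1261, 0.154]
eef_rot: [179.8, 0.7, -161.9]
contact_force: [1.3, 0.5, 0.0]
gripper_width: 0.053
```

```bash

python3 -m inch '[{"x":-0.13,"y":0.28,"z":0,"yaw":0},{"x":0,"y":0,"z":0,"yaw":0},{"x":0,"y":0,"z":0,"yaw":0}]'
```

```text
time_s: 7.67
tcp_pos: [0.5075, 0.1337, 0.1558]
eef_rot: [179.9, 0.8, -161.9]
contact_force: [-0.1, 0.6, -1.7]
gripper_width: 0.0529
```

```bash

python3 -m inch '[{"x":0.04,"y":0,"z":0.3,"yaw":0},{"x":0,"y":0,"z":0.2,"yaw":0},{"x":0,"y":0,"z":0.1,"yaw":0},{"x":0,"y":0,"z":0,"yaw":0}]'
python3 -m inch '[{"x":0,"y":0,"z":0.1,"yaw":0},{"x":0,"y":0,"z":0.1,"yaw":0},{"x":0,"y":0,"z":0,"yaw":0}]'
python3 -m inch '[{"x":0,"y":0,"z":0.1,"yaw":0},{"x":0,"y":0,"z":0.05,"yaw":0},{"x":0,"y":0,"z":0,"yaw":0}]'
```

```text
time_s: 8.0
tcp_pos: [0.5078, 0.1346, 0.1409]
eef_rot: [179.8, 0.9, -161.9]
contact_force: [-0.2, -0.2, -0.1]
gripper_width: 0.0528
time_s: 8.25
tcp_pos: [0.5079, 0.1347, 0.1352]
eef_rot: [179.8, 0.9, -161.9]
contact_force: [0.7, -0.2, -0.0]
gripper_width: 0.0529
time_s: 8.5
tcp_pos: [0.5073, 0.1339, 0.131]
eef_rot: [179.9, 0.8, -161.9]
contact_force: [-0.6, -0.3, -0.0]
gripper_width: 0.0531
```

The cap is over the mouth with no side force. Next I'll ease it down onto the threads.

```bash

python3 -m inch '[{"x":0,"y":0,"z":0.06,"yaw":0},{"x":0,"y":0,"z":0.04,"yaw":0}]'
python3 -m inch '[{"x":0,"y":0,"z":0.04,"yaw":0},{"x":0,"y":0,"z":0.04,"yaw":0}]'; python3 -c "
from plant import r;s=r.get_state();print(s['moment'],s['contact_force'],s['tcp_pos'])"
```

```text
time_s: 8.67
tcp_pos: [0.5075, 0.1339, 0.1287]
eef_rot: [179.9, 0.8, -161.9]
contact_force: [-2.5, -1.0, 7.5]
gripper_width: 0.0529
time_s: 8.83
tcp_pos: [0.5078, 0.1339, 0.1283]
eef_rot: [179.9, 0.9, -161.8]
contact_force: [-6.2, -0.2, 11.9]
gripper_width: 0.0532
[-0.28719943  2.41381701  0.06869584] [-6.21066054 -0.17544212 11.91668265] [0.50775118 0.13394083 0.12833379]
```

Contact is at TCP z 0.1287, against 0.129 predicted. There's a slight -x side force, so I'll ease x and start turning anticlockwise.

```bash
cat > st.py <<'E'
from plant import r
s=r.get_state();print("   M",s['moment'].round(2),"F",s['contact_force'].round(1),"z",s['tcp_pos'][2].round(4),"j6",s['joints'][5].round(1))
E
python3 -m inch '[{"x":0.05,"y":0,"z":0.01,"yaw":0},{"x":0,"y":0,"z":0.03,"yaw":-0.4},{"x":0,"y":0,"z":0.03,"yaw":-0.4},{"x":0,"y":0,"z":0.03,"yaw":-0.4}]' - 20; python3 st.py
python3 -m inch '[{"x":0,"y":0,"z":0.03,"yaw":-0.4},{"x":0,"y":0,"z":0.03,"yaw":-0.4},{"x":0,"y":0,"z":0.03,"yaw":-0.4},{"x":0,"y":0,"z":0.03,"yaw":-0.4}]'; python3 st.py
```

```text
time_s: 9.17
tcp_pos: [0.5075, 0.1342, 0.1284]
eef_rot: [180.0, 1.1, -156.9]
contact_force: [-4.5, -0.2, 6.9]
gripper_width: 0.0526
   M [-0.23  1.7  -0.06] F [-4.5 -0.2  6.9] z 0.1284 j6 -103.5
time_s: 9.5
tcp_pos: [0.5073, 0.1342, 0.1276]
eef_rot: [-179.9, 1.1, -150.2]
contact_force: [-1.8, -0.9, 0.5]
gripper_width: 0.053
   M [-0.51  0.74 -0.02] F [-1.8 -0.9  0.5] z 0.1276 j6 -96.8
```

```bash

python3 -m inch '[{"x":0,"y":0,"z":0.04,"yaw":-0.4},{"x":0,"y":0,"z":0.04,"yaw":-0.4},{"x":0,"y":0,"z":0.04,"yaw":-0.4}]'; python3 st.py
```

```text
time_s: 9.75
tcp_pos: [0.5071, 0.134, 0.1247]
eef_rot: [-179.8, 1.1, -145.1]
contact_force: [-1.4, -1.8, -0.5]
gripper_width: 0.0528
   M [-0.32  0.26  0.01] F [-1.4 -1.8 -0.5] z 0.1247 j6 -91.8
```

It is dropping in already. I'll stop turning and let it sink.

```bash

python3 -m inch '[{"x":0,"y":0,"z":0.06,"yaw":0},{"x":0,"y":0,"z":0.06,"yaw":0},{"x":0,"y":0,"z":0.05,"yaw":0}]'; python3 st.py
python3 -m inch '[{"x":0,"y":0,"z":0.04,"yaw":0},{"x":0,"y":0,"z":0.04,"yaw":0}]'; python3 st.py
```

```text
time_s: 10.0
tcp_pos: [0.5074, 0.134, 0.1205]
eef_rot: [-179.8, 1.2, -145.1]
contact_force: [-5.1, -1.2, 15.9]
gripper_width: 0.053
   M [-0.58  1.9  -0.04] F [-5.1 -1.2 15.9] z 0.1205 j6 -91.8
time_s: 10.17
tcp_pos: [0.5076, 0.1339, 0.1204]
eef_rot: [-179.7, 1.2, -145.2]
contact_force: [-7.7, -0.4, 13.9]
gripper_width: 0.0532
   M [-0.39  2.71 -0.03] F [-7.7 -0.4 13.9] z 0.1204 j6 -91.9
```

It dropped 8.2 mm, so the cap is about 6.4 mm above the neck foot and the thread is engaged. The wrist would end near -178°, past its limit, so I'll screw 60° clockwise, regrip, then finish.

```bash

python3 -m inch '[{"x":0.03,"y":0.02,"z":0,"yaw":0.3},{"x":0,"y":0,"z":0.01,"yaw":0.6},{"x":0,"y":0,"z":0.015,"yaw":0.6},{"x":0,"y":0,"z":0.015,"yaw":0.6}]'; python3 st.py
python3 -m inch '[{"x":0.02,"y":0,"z":0.015,"yaw":0.6},{"x":0,"y":0,"z":0.015,"yaw":0.6},{"x":0,"y":0,"z":0.015,"yaw":0.6},{"x":0,"y":0,"z":0.015,"yaw":0.6}]'; python3 st.py
```

```text
time_s: 10.5
tcp_pos: [0.5073, 0.1341, 0.1203]
eef_rot: [-179.9, 1.3, -154.0]
contact_force: [0.1, -1.0, 0.3]
gripper_width: 0.0529
   M [-0.56  0.15  0.01] F [ 0.1 -1.   0.3] z 0.1203 j6 -100.8
time_s: 10.83
tcp_pos: [0.5079, 0.1332, 0.1196]
eef_rot: [180.0, 1.4, -164.3]
contact_force: [-1.1, -2.5, 4.8]
gripper_width: 0.0527
   M [-1.    0.85  0.06] F [-1.1 -2.5  4.8] z 0.1196 j6 -111.2
```

```bash

python3 -m inch '[{"x":0,"y":0,"z":0.02,"yaw":0.6},{"x":0,"y":0,"z":0.015,"yaw":0.6},{"x":0,"y":0,"z":0.015,"yaw":0.6},{"x":0,"y":0,"z":0.015,"yaw":0.6},{"x":0,"y":0,"z":0.015,"yaw":0.6}]'; python3 st.py
python3 -m inch '[{"x":0,"y":0,"z":0.02,"yaw":0.6},{"x":0,"y":0,"z":0.015,"yaw":0.6},{"x":0,"y":0,"z":0.015,"yaw":0.6},{"x":0,"y":0,"z":0.015,"yaw":0.6},{"x":0,"y":0,"z":0.015,"yaw":0.6}]'; python3 st.py
```

```text
time_s: 11.25
tcp_pos: [0.5075, 0.1323, 0.1188]
eef_rot: [179.8, 1.3, -177.1]
contact_force: [-2.6, -1.2, 3.6]
gripper_width: 0.0523
   M [-0.47  1.06  0.07] F [-2.6 -1.2  3.6] z 0.1188 j6 -124.0
time_s: 11.67
tcp_pos: [0.5071, 0.1321, 0.1179]
eef_rot: [179.5, 1.2, 170.0]
contact_force: [-1.5, -0.9, 4.2]
gripper_width: 0.0529
   M [-0.28  0.86  0.08] F [-1.5 -0.9  4.2] z 0.1179 j6 -136.9
```

```bash

python3 -m inch '[{"x":0,"y":0,"z":0.015,"yaw":0.6},{"x":0,"y":0,"z":0.015,"yaw":0.6},{"x":0,"y":0,"z":0.015,"yaw":0.6},{"x":0,"y":0,"z":0.015,"yaw":0.6},{"x":0,"y":0,"z":0.015,"yaw":0.6}]'; python3 st.py
python3 -m inch '[{"x":0,"y":0,"z":0.015,"yaw":0.6},{"x":0,"y":0,"z":0.0,"yaw":0},{"x":0,"y":0,"z":0,"yaw":0}]'; python3 st.py
python3 -m inch '[{"x":0,"y":0,"z":0,"yaw":0},{"x":0,"y":0,"z":0,"yaw":0},{"x":0,"y":0,"z":0,"yaw":0},{"x":0,"y":0,"z":0,"yaw":0}]' 0.6; python3 st.py
```

```text
time_s: 12.08
tcp_pos: [0.5073, 0.1325, 0.117]
eef_rot: [179.2, 1.1, 157.2]
contact_force: [-1.7, -0.4, 3.5]
gripper_width: 0.0526
   M [-0.34  0.76  0.07] F [-1.7 -0.4  3.5] z 0.117 j6 -149.8
time_s: 12.33
tcp_pos: [0.5074, 0.1327, 0.1168]
eef_rot: [179.1, 1.1, 154.5]
contact_force: [-0.6, -0.6, 0.3]
gripper_width: 0.0528
   M [-0.26  0.41  0.01] F [-0.6 -0.6  0.3] z 0.1168 j6 -152.5
time_s: 12.67
tcp_pos: [0.5081, 0.1334, 0.1166]
eef_rot: [179.0, 1.1, 154.6]
contact_force: [-0.6, 0.6, 0.2]
gripper_width: 0.0689
   M [-0.04  0.1   0.02] F [-0.6  0.6  0.2] z 0.1166 j6 -152.4
```

```bash

python3 -m inch '[{"x":0,"y":0,"z":0,"yaw":-0.9},{"x":0,"y":0,"z":0,"yaw":-0.9},{"x":0,"y":0,"z":0,"yaw":-0.9},{"x":0,"y":0,"z":0,"yaw":-0.9},{"x":0,"y":0,"z":0,"yaw":-0.9}]'
python3 -m inch '[{"x":0,"y":0,"z":0,"yaw":-0.9},{"x":0,"y":0,"z":0,"yaw":-0.9},{"x":0,"y":0,"z":0,"yaw":-0.9},{"x":0,"y":0,"z":0,"yaw":-0.9},{"x":0,"y":0,"z":0,"yaw":-0.9}]'
python3 -m inch '[{"x":0,"y":0,"z":0,"yaw":-0.9},{"x":0,"y":0,"z":0,"yaw":-0.9},{"x":0,"y":0,"z":0,"yaw":-0.9},{"x":0,"y":0,"z":0,"yaw":-0.4},{"x":0,"y":0,"z":0,"yaw":0}]'; python3 st.py
```

```text
time_s: 13.08
tcp_pos: [0.5085, 0.1338, 0.1164]
eef_rot: [179.4, 1.4, 173.4]
contact_force: [-0.5, 0.1, -0.5]
gripper_width: 0.0701
time_s: 13.5
tcp_pos: [0.509, 0.1342, 0.1162]
eef_rot: [179.9, 1.6, -167.6]
contact_force: [-0.2, 1.1, -0.1]
gripper_width: 0.0699
time_s: 13.92
tcp_pos: [0.5095, 0.1345, 0.116]
eef_rot: [-179.7, 1.6, -154.2]
contact_force: [0.2, 0.2, 0.8]
gripper_width: 0.0701
   M [ 0.    0.1  -0.03] F [0.2 0.2 0.8] z 0.116 j6 -101.3
```

```bash

python3 -m inch '[{"x":0.05,"y":0,"z":-0.03,"yaw":-0.7},{"x":0.05,"y":0,"z":0,"yaw":-0.7},{"x":0,"y":0,"z":0,"yaw":-0.6},{"x":0,"y":0,"z":0,"yaw":0}]'; python3 st.py
```

```text
time_s: 14.25
tcp_pos: [0.5074, 0.1335, 0.1166]
eef_rot: [-179.5, 1.6, -146.1]
contact_force: [0.5, 0.5, -0.3]
gripper_width: 0.0701
   M [-0.04  0.13  0.02] F [ 0.5  0.5 -0.3] z 0.1166 j6 -93.2
```

```bash

python3 -m inch '[{"x":0,"y":0,"z":0,"yaw":0},{"x":0,"y":0,"z":0,"yaw":0},{"x":0,"y":0,"z":0,"yaw":0},{"x":0,"y":0,"z":0,"yaw":0},{"x":0,"y":0,"z":0,"yaw":0}]' -1 14; python3 st.py
python3 -m inch '[{"x":0,"y":0,"z":0.005,"yaw":0.5},{"x":0,"y":0,"z":0.01,"yaw":0.5},{"x":0,"y":0,"z":0.01,"yaw":0.5},{"x":0,"y":0,"z":0.01,"yaw":0.5}]'; python3 st.py
```

```text
time_s: 14.67
tcp_pos: [0.5075, 0.1336, 0.1165]
eef_rot: [-179.5, 1.6, -146.5]
contact_force: [0.4, 0.2, 1.1]
gripper_width: 0.0526
   M [-0.02  0.19 -0.02] F [0.4 0.2 1.1] z 0.1165 j6 -93.6
time_s: 15.0
tcp_pos: [0.5081, 0.1339, 0.1161]
eef_rot: [-179.8, 1.7, -154.9]
contact_force: [-0.8, -1.0, 2.2]
gripper_width: 0.0532
   M [-0.33  0.36 -0.02] F [-0.8 -1.   2.2] z 0.1161 j6 -102.0
```

```bash

python3 -m inch '[{"x":0,"y":0,"z":0.015,"yaw":0.5},{"x":0,"y":0,"z":0.015,"yaw":0.5},{"x":0,"y":0,"z":0.015,"yaw":0.5},{"x":0,"y":0,"z":0.015,"yaw":0.5}]'; python3 st.py
python3 -m inch '[{"x":0,"y":0,"z":0.015,"yaw":0.4},{"x":0,"y":0,"z":0.015,"yaw":0.4},{"x":0,"y":0,"z":0.015,"yaw":0.4}]'; python3 st.py
```

```text
time_s: 15.33
tcp_pos: [0.5083, 0.1335, 0.1155]
eef_rot: [-180.0, 1.7, -163.3]
contact_force: [-1.6, -0.4, 2.3]
gripper_width: 0.053
   M [-0.25  0.4   0.02] F [-1.6 -0.4  2.3] z 0.1155 j6 -110.5
time_s: 15.58
tcp_pos: [0.5082, 0.1332, 0.1151]
eef_rot: [179.9, 1.7, -168.4]
contact_force: [-2.3, -0.8, 4.4]
gripper_width: 0.0529
   M [-0.11  0.79  0.1 ] F [-2.3 -0.8  4.4] z 0.1151 j6 -115.6
```

```bash

python3 -m inch '[{"x":0,"y":0,"z":0.015,"yaw":0.4},{"x":0,"y":0,"z":0.015,"yaw":0.4},{"x":0,"y":0,"z":0.015,"yaw":0.4}]'; python3 st.py
python3 -m inch '[{"x":0,"y":0,"z":0.015,"yaw":0.3},{"x":0,"y":0,"z":0.015,"yaw":0.3}]'; python3 st.py
```

```text
time_s: 15.83
tcp_pos: [0.508, 0.1332, 0.1151]
eef_rot: [179.8, 1.7, -173.5]
contact_force: [-2.3, 0.2, 4.9]
gripper_width: 0.0529
   M [0.18 1.14 0.37] F [-2.3  0.2  4.9] z 0.1151 j6 -120.7
time_s: 16.0
tcp_pos: [0.5079, 0.1332, 0.115]
eef_rot: [179.7, 1.7, -176.0]
contact_force: [-2.3, -1.3, 6.1]
gripper_width: 0.0527
   M [-0.11  0.94  0.53] F [-2.3 -1.3  6.1] z 0.115 j6 -123.3
```

The moment rose to 0.53 N m with no further sinking, so this is the end stop. I'll unwind the spring twist, release and check.

```bash

python3 -m inch '[{"x":0,"y":0,"z":0,"yaw":-0.5},{"x":0,"y":0,"z":0,"yaw":-0.5}]'; python3 st.py
python3 -m inch '[{"x":0,"y":0,"z":0,"yaw":0},{"x":0,"y":0,"z":0,"yaw":0},{"x":0,"y":0,"z":0,"yaw":0},{"x":0,"y":0,"z":0,"yaw":0}]' 0.7; python3 st.py
python3 -m inch '[{"x":0,"y":0,"z":-0.8,"yaw":0},{"x":0,"y":0,"z":-1,"yaw":0},{"x":0,"y":0,"z":-1,"yaw":0},{"x":0,"y":0,"z":-0.5,"yaw":0},{"x":0,"y":0,"z":0,"yaw":0}]'
python3 look.py w4; python3 - <<'E'
from h import *
from plant import r
f=np.load("pics/w4.npz"); I=dict(mtx=f["mtx"],pose=f["pose"]);
J=[("wrist",I,f["d"])]
p,d=r.capture("scene"); J.append(("scene",r.camera_info("scene"),d)); cv2.imwrite("pics/s4.png",p[100:300,200:450,::-1])
for n,i,d in J:
    P=cloud(i,d); q=P[(d>0)&(P[...,2]>.12)&(P[...,2]<.15)&(np.hypot(P[...,0]-.507,P[...,1]-.1335)<.035)]
    top=q[np.hypot(q[:,0]-.507,q[:,1]-.1335)<.022]; top=top[top[:,2]>np.median(top[:,2])-.003]
    k=np.linalg.lstsq(np.c_[top[:,:2]-[.507,.1335],np.ones(len(top))],top[:,2],rcond=None)[0]
    print(n,len(q),"top z",k[2].round(4),"slope",k[:2].round(3),"mid",((q.max(0)+q.min(0))/2).round(4),"ext",np.ptp(q,axis=0).round(4))
E
```

```text
time_s: 16.17
tcp_pos: [0.5079, 0.1332, 0.1152]
eef_rot: [179.9, 1.7, -172.1]
contact_force: [-1.0, 0.1, 0.9]
gripper_width: 0.0527
   M [0.02 0.31 0.15] F [-1.   0.1  0.9] z 0.1152 j6 -119.3
time_s: 16.5
tcp_pos: [0.5081, 0.1333, 0.1147]
eef_rot: [179.8, 1.7, -172.2]
contact_force: [-0.5, -0.3, 0.5]
gripper_width: 0.0719
   M [-0.04  0.05  0.04] F [-0.5 -0.3  0.5] z 0.1147 j6 -119.5
time_s: 16.92
tcp_pos: [0.5046, 0.1318, 0.1983]
eef_rot: [180.0, 1.4, -172.5]
contact_force: [1.2, -0.1, 0.4]
gripper_width: 0.0744
16.9167 [0.5046 0.1318 0.1983] [ 179.96    1.44 -172.53] [  36.7    7.   -23.2    0.8  -58.6 -119.7]
wrist 5972 top z 0.1312 slope [ 0.006 -0.009] mid [0.5086 0.134  0.1266] ext [0.0549 0.0544 0.0132]
scene 304 top z 0.1311 slope [ 0.006 -0.013] mid [0.5098 0.132  0.1266] ext [0.0544 0.0548 0.0129]
```

View pics/w4.png

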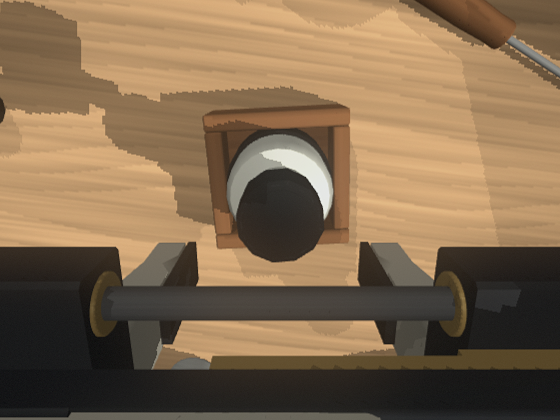

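View pics/s4.png

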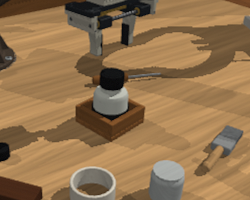

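The wrist view shows the cap square on the jar at (280,215), with the gripper clear and open. The scene crop shows the cap seated level on the jar at (112,80), with the neighbouring things where they were. The cap's lower edge is 0.9 to 1.2 mm above the neck foot and tilt is about 0.01 rad, so I'm handing in.

```bash
python3 -c "
from plant import r
print(r.get_state()['contact_force'].round(1)); print(r.close_job())"
```

```text
[ 0.5 -0.7 -1.3]
the job is handed in; nothing more can be done
None
```

I put the larger cap on the jar and screwed it down until it met its end stop, then released it and handed the job in. No verdict was reported.

- **Thread:** the cap rested on the threads and dropped 8 mm after about 17° anticlockwise. I then turned it about 85° clockwise, sinking it a further 5.5 mm. I regripped once on the way because the wrist would have run past its range.
- **Forces:** at the readings taken after each move, pressing stayed under about 16 N. The wrist moment peaked at 0.53 N m at the stop, which works out to about 0.09 rad of jar twist against the 0.12 limit. I eased that twist off before letting go.
- **Height and level:** both cameras put the cap's top at 131 mm. That places its lower edge 0.9 to 1.2 mm above the foot of the neck, against 0.5 mm expected and the 1.8 mm limit. I put the difference down to camera error, since the turn angle and the torque rise both match the end stop. The tilt was about 0.01 rad.
- **Centring:** this is the weaker check. The wrist camera put the cap within about 2 mm of the estimated jar axis, but the scene camera showed about 4 mm, over the 3 mm limit. I trust the threaded fit more, because the scene camera's calibration is only good to about 2 mm.
- **Surroundings:** the gripper was open and clear of the cap by about 60 mm. The neighbouring things in the last views looked unmoved. I did not measure their positions, and the small lid was only partly in view.

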